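# Slide the standing glue stick and ink bottle into their docks

## Task

Tidy the desk: push the glue stick along the desk into the yellow dock and the small ink bottle into the blue dock, each standing upright and fully home against the dock's back wall. Push them gently, low down with the fingertips, so that they slide without tipping over; do not lift them, and leave the other things on the desk where they are. The order does not matter.

Things in the scene. Friction and masses are not known exactly. Their poses are not given: they have to be found in the camera images.
- glue_stick: glue stick standing upright, a round rod 27 mm in diameter and 91 mm tall, red cap, yellow barrel, about 30 g; origin at the centre of its underside, z up along it. Slides on the desk; pushed higher than about 15 mm up it may topple.
- ink_bottle: small ink bottle standing upright, round, white with a blue label and black cap, 30 mm in diameter over the body, 88 mm tall, about 60 g; origin at the centre of its underside, z up. Slides on the desk; pushed higher than about 15 mm up it may topple.
- yellow_dock: yellow U-shaped fence fixed to the desk, 30 mm high, no floor, open in front. Origin: on the desk where the item's middle stands when home; +x points to its back wall, whose face is at x=+15 mm; side walls 44 mm apart inside run to x=-4 mm, then flare at 45 deg to 80 mm apart at x=-23 mm (outline x -23..+35, y -45..+45 mm). May be the left or right dock, somewhat turned. For the glue stick.
- blue_dock: blue U-shaped fence fixed to the desk, 30 mm high, no floor, open in front. Origin: on the desk where the item's middle stands when home; +x points to its back wall, whose face is at x=+15 mm; side walls 44 mm apart inside run to x=-4 mm, then flare at 45 deg to 80 mm apart at x=-23 mm (outline x -23..+35, y -45..+45 mm). May be the left or right dock, somewhat turned. For the ink bottle.
- stapler: black stapler, 37x150x52 mm, lying at the left, loose; origin under its centre. Leave alone.
- label_roll: white roll of labels lying flat, 68 mm across, 30 mm high, loose, at the left; origin under its centre. Leave alone.
- eraser: blue and white eraser, 23x52x14 mm, loose, between the docks; origin under its centre. Leave alone.
- reader_cards: block of white cards, 56x87x18 mm, loose, at the left; origin under its centre. Leave alone.
- slip_block: cream block of paper slips, 67x92x24 mm, loose, at the right; origin under its centre. Leave alone.

How it is judged:
By the outcome, as a careful person would: the job done as asked, in the order asked, and still so for the second after the job is handed in, with the robot touching nothing.
It also fails if it takes over 72 s, if anything falls off the work surface, if the arm or the gripper's body presses on something with over 40 N, if the wrist force passes 120 N, or if a joint passes its speed limit or range.

## Robot

A 6-joint arm with a two-finger parallel gripper is mounted at the origin on a cart in front of the work surface, level with it; the furniture and walls round the work are solid. World frame = base frame: x ahead of the robot, y to its left, z up, the work surface at z = 0. Lengths are in m, angles in rad, forces in N, time in s.
With the tool pointing down it reaches from about 0.3 to 0.825 m from the base axis. Payload 5.4 kg.
Tool frame: the origin (TCP) lies at the very end of the fingers, on their centre line; the grasp point (between the pads) lies 19 mm behind it; z points along the fingers, y is the line along which they close (so a half turn about z gives the same grasp; the last joint's range is limited). The gripper opens to 92 mm and grips with 3 to 60 N. Pads are 20 mm wide; open, the fingers measure 128 mm over their backs; the gripper's body (75 mm by 189 mm) begins 69 mm behind the grasp point.
Start: joints at [1.025, 0.158, 1.597, -0, 1.386, -0.21], TCP at [0.189, 0.543, 0.215] pointing down, gripper open.
Joint ranges: [-2.91, 2.91], [-0.94, 2.29], [0.18, 2.7], [-1.29, 4.43], [0.17, 2.64], [-3, 3]. Speed limits (rad/s): [2.57, 2.57, 3.14, 3.14, 3.14, 3.14].

## Interface

Orientations are given as a rotation vector (axis times angle).
In Python, from workcell import bot gives the robot as it stands. Calls block until the motion is done:
- bot.goto(position, orientation): joint-space move of the TCP to a pose.
- bot.line_to(position, rot=None, max_speed=0.15): straight line of the TCP; rot=None keeps the orientation; max_speed is the mean speed in m/s.
- bot.set_joints(angles): joint-space move.
- bot.set_gripper(opening, newtons=None): opening from 0.0 (shut) to 1.0 (fully open); newtons is the grip in N (None keeps the last); returns when the fingers have stopped.
- bot.hold(seconds).
- bot.inverse_kinematics(position, orientation): joint angles nearest the present ones, or None.
- bot.read_camera(name): name is "side" or "top"; returns a dict with "pixels" (384x512x3 uint8, blue, green, red), "fx", "fy", "cx", "cy" (pixels), "R" (3x3) and "t" (3): a world point X has camera coordinates R X + t. Camera axes: x right, y down, z forward; pixel columns grow to the right and rows downward; lengths in m; the calibration is good to about 2 mm. A picture is of the moment at which its call begins. There is no depth.
A pose or a line that the arm cannot do raises bot.MotionError and nothing moves.
- bot.job_done(): hands the job in; it is judged then, once.
Readings, each from a call of its own:
- bot.current_clock(): time.
- bot.current_joints(): joint angles.
- bot.current_joint_vel(): joint speeds.
- bot.current_effort(): joint torques, N m.
- bot.current_ee_pos(): TCP position.
- bot.current_tool_rot(): TCP orientation.
- bot.current_contact_force(): force on the tool from outside, world axes, zero at the start.
- bot.current_ft_torque(): the same for the moment, N m.
- bot.current_opening(): opening from 0.0 (shut) to 1.0 (fully open).
- bot.current_grip_force(): force on a finger pad.
Only numpy, scipy, OpenCV 4.12 (cv2) and the standard library are available. Lean on these libraries where they do the work, as an engineer would, in place of code of your own. Each camera call takes 0.05 s, during which the arm holds its last target. There are 200 camera calls.

## Working session

There is one attempt and no reset: what is moved stays moved. The work goes in short steps, each a Python script; the robot and the scene stay as the last script left them, time stands still between calls to the robot, and variables do not carry over. Pictures are saved under pics/ and viewed, at most 10 in all, crops included, and the job is handed in when it is done.

```bash
mkdir -p pics
python3 - <<'E'
from workcell import bot
import cv2,numpy as np
for n in("top","side"):
    c=bot.read_camera(n); cv2.imwrite(f"pics/{n}0.png",c["pixels"])
    print(n,c["fx"],c["fy"],c["cx"],c["cy"],c["R"],c["t"],-np.array(c["R"]).T@c["t"])
print(bot.current_tool_rot(),bot.current_clock())
E
```

```text
top 383.91130834521454 383.91130834521454 257.85964149049113 191.4198456933394 [[ 0.00952139 -0.99995388 -0.00125387]
 [-0.99246243 -0.00929683 -0.12219614]
 [ 0.12217885  0.00240789 -0.99250518]] [0.02436347 0.53073249 1.04646437] [0.39864427 0.0267767  1.10350532]
side 348.68266738867885 348.68266738867885 260.405350054371 187.93924481796083 [[ 0.9948519  -0.1011966   0.00538045]
 [-0.05395347 -0.57385808 -0.81717558]
 [ 0.085783    0.81267838 -0.57636371]] [-0.53475868  0.05815689  0.81140016] [ 0.46553911 -0.68014933  0.51806324]
[-5.24848525e-01 -3.09678747e+00  2.54504452e-03] 0.1
```

View pics/top0.png

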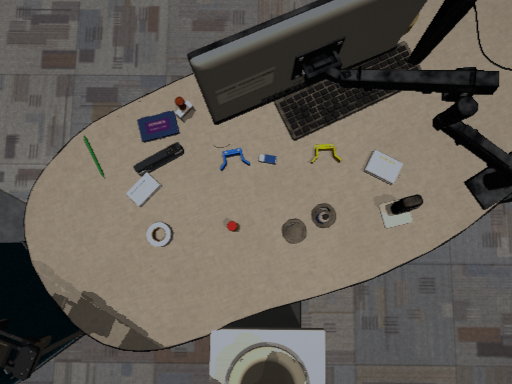

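View pics/side0.png

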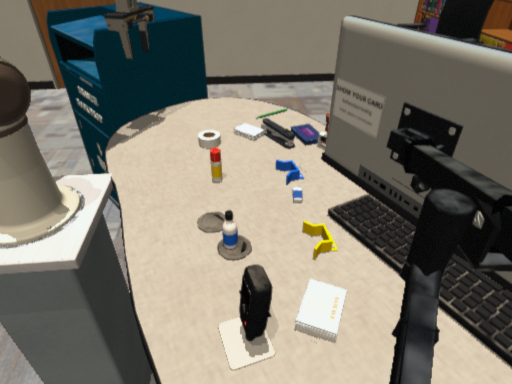

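The top view shows the glue stick at (232,226), the ink bottle at (323,215) on a dark disc, the blue dock at (235,157), the yellow dock at (325,152) and the eraser at (268,159). In the side view, the glue stick is at (216,165), the bottle at (230,232), the blue dock at (290,170) and the yellow dock at (320,238). Next I'll zoom in.

Run:
```python
import cv2
t=cv2.imread("pics/top0.png")[140:250,210:350];cv2.imwrite("pics/tc.png",cv2.resize(t,None,fx=5,fy=5,interpolation=cv2.INTER_CUBIC))
t=cv2.imread("pics/side0.png")[140:270,190:350];cv2.imwrite("pics/sc.png",cv2.resize(t,None,fx=4.5,fy=4.5,interpolation=cv2.INTER_CUBIC))
```

```text
(no output)
```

View pics/tc.png

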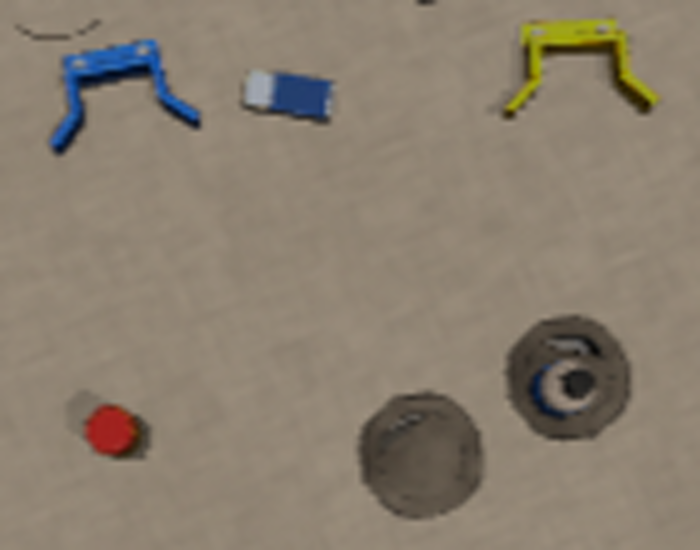

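View pics/sc.png

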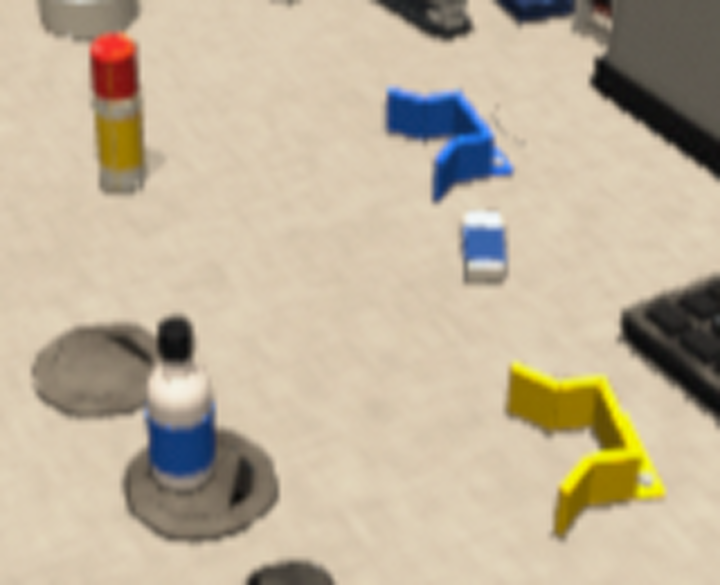

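```bash
cat > h.py <<'E'
from workcell import bot
import cv2,numpy as np
from scipy.optimize import minimize
from scipy.spatial.transform import Rotation as Ro
def K(c): return np.array([[c["fx"],0,c["cx"]],[0,c["fy"],c["cy"]],[0,0,1]])
def proj(c,X):
    p=(np.asarray(c["R"])@np.atleast_2d(X).T+np.asarray(c["t"])[:,None]);p=K(c)@p
    return (p[:2]/p[2]).T
def tri(ct,pt,cs,ps):
    P=[K(c)@np.c_[c["R"],c["t"]] for c in(ct,cs)]
    X=cv2.triangulatePoints(P[0],P[1],np.array(pt,float).reshape(2,1),np.array(ps,float).reshape(2,1))[:,0];X=X[:3]/X[3]
    return X,np.linalg.norm(proj(ct,X)-pt),np.linalg.norm(proj(cs,X)-ps)
def onplane(c,p,z):
    R=np.asarray(c["R"]);o=-R.T@c["t"];d=R.T@np.linalg.inv(K(c))@[p[0],p[1],1]
    return o+d*(z-o[2])/d[2]
E
python3 - <<'E'
from h import *
ct,cs=bot.read_camera("top"),bot.read_camera("side")
f=lambda u,v,s,x,y:((u+.5)/s-.5+x,(v+.5)/s-.5+y)
T=lambda u,v:f(u,v,5,210,140)
S=lambda u,v:f(u,v,4.5,190,140)
print("glue top",tri(ct,T(111,430),cs,S(113,43)),"base",onplane(cs,S(121,183),0))
print("ink top",tri(ct,T(578,384),cs,S(176,325)),"base",onplane(cs,S(182,480),0))
print("discs",onplane(ct,T(568,378),0),onplane(cs,S(201,485),0),tri(ct,T(568,378),cs,S(201,485)))
pr=[([(15,-27),(20,-27),(20,27),(15,27)],30),([(20,-27),(35,-27),(35,27),(20,27)],4)]
for s in(1,-1):
    pr+=[([(-4,22*s),(15,22*s),(15,27*s),(-4,27*s)],30),([(-4,22*s),(-23,40*s),(-21,45*s),(-4,27*s)],30)]
def render(c,q,x0,y0,w,h,k=4):
    m=np.zeros((h*k,w*k),np.uint8);C,Sn=np.cos(q[2]),np.sin(q[2])
    for P,H in pr:
        P=np.array(P)/1e3;XY=P@np.array([[C,Sn],[-Sn,C]])+q[:2]
        X=np.r_[np.c_[XY,np.zeros(4)],np.c_[XY,np.full(4,H/1e3)]]
        u=((proj(c,X)-[x0,y0]+.5)*k-.5)
        cv2.fillConvexPoly(m,cv2.convexHull(np.round(u*16).astype(np.int32)),255,shift=4)
    return cv2.resize(m,(w,h),interpolation=cv2.INTER_AREA)/255.
rois={"blue":((212,142,40,32),(272,156,34,32)),"yellow":((305,138,40,32),(296,215,48,50))}
for n,rr in rois.items():
    obs=[]
    for c,(x,y,w,h) in zip((ct,cs),rr):
        hsv=cv2.cvtColor(c["pixels"][y:y+h,x:x+w],cv2.COLOR_BGR2HSV);H=hsv[...,0].astype(int)
        m=((abs(H-(110 if n=="blue" else 28))<(14 if n=="blue" else 8))&(hsv[...,1]>150)).astype(float)
        obs.append(m)
    def cost(q):return sum(abs(render(c,q,*r)-o).sum()/o.sum() for c,r,o in zip((ct,cs),rr,obs))
    r0=rr[0];p0=onplane(ct,(r0[0]+23,r0[1]+16),.02)
    best=min((minimize(cost,[p0[0],p0[1],a],method="Nelder-Mead",options=dict(initial_simplex=np.array([p0[0],p0[1],a])+np.vstack([np.zeros(3),np.diag([.015,.015,.15])]))) for a in(-.25,0,.25)),key=lambda r:r.fun)
    print(n,best.x,best.fun,[o.sum() for o in obs])
    print("proj home",proj(ct,[*best.x[:2],0]))
# monitor lowest corner near
print("mon", tri(ct,(211,121),cs,S(592,85)), tri(ct,(292,138),cs,S(625,330)))
E
```

```text
glue top (array([0.43196209, 0.09668708, 0.09357067]), np.float64(0.02830637657032237), np.float64(0.035821903595030194)) base [0.43004837 0.09639086 0.        ]
ink top (array([ 0.45927461, -0.14925801,  0.08867607]), np.float64(0.1971912872944469), np.float64(0.32372827898314466)) base [ 0.45839697 -0.15343247  0.        ]
discs [ 0.46739987 -0.15895229  0.        ] [ 0.46701321 -0.15750939  0.        ] (array([ 0.46718056, -0.15874758,  0.00124146]), np.float64(0.04951374036705256), np.float64(0.08305755034585811))
blue [0.62511095 0.10097928 0.20883296] 0.9011854015034952 [np.float64(151.0), np.float64(278.0)]
proj home [[233.70570026 160.44755613]]
yellow [ 0.64220765 -0.16271368  0.06744051] 0.6097750353212538 [np.float64(185.0), np.float64(539.0)]
proj home [[323.81182757 155.53180036]]
mon (array([0.73630446, 0.16967373, 0.0088084 ]), np.float64(1.4601703807103437), np.float64(1.8003217719536202)) (array([ 0.69170793, -0.06914531,  0.00315284]), np.float64(0.4840806205908787), np.float64(0.7373927786891893))
```

Run:
```python
from h import *
ct,cs=bot.read_camera("top"),bot.read_camera("side")
L=np.array([(-21,45),(-23,40),(-4,22),(15,22),(15,-22),(-4,-22),(-23,-40),(-21,-45)])/1e3
out=[]
for c,rr in((ct,((212,142,50,32),(300,138,50,32))),(cs,((262,150,50,40),(296,215,50,50)))):
    for r,q in zip(rr,((.6251,.1010,.2088),(.6422,-.1627,.0674))):
        x,y,w,h=r;im=cv2.resize(c["pixels"][y:y+h,x:x+w],None,fx=7,fy=7,interpolation=cv2.INTER_CUBIC)
        C,S=np.cos(q[2]),np.sin(q[2]);XY=L@np.array([[C,S],[-S,C]])+q[:2]
        for z,col in((.03,(0,0,255)),(0,(0,255,0))):
            u=(proj(c,np.c_[XY,np.full(8,z)])-[x,y]+.5)*7-.5
            cv2.polylines(im,[np.round(u).astype(np.int32)],False,col,1)
        out.append(cv2.resize(im,(350,int(im.shape[0])))[:290])
a=np.hstack(out[:2]);b=np.hstack([cv2.copyMakeBorder(o,0,290-o.shape[0],0,0,0) for o in out[2:]])
cv2.imwrite("pics/ov.png",np.vstack([a,b]))
```

```text
(no output)
```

View pics/ov.png

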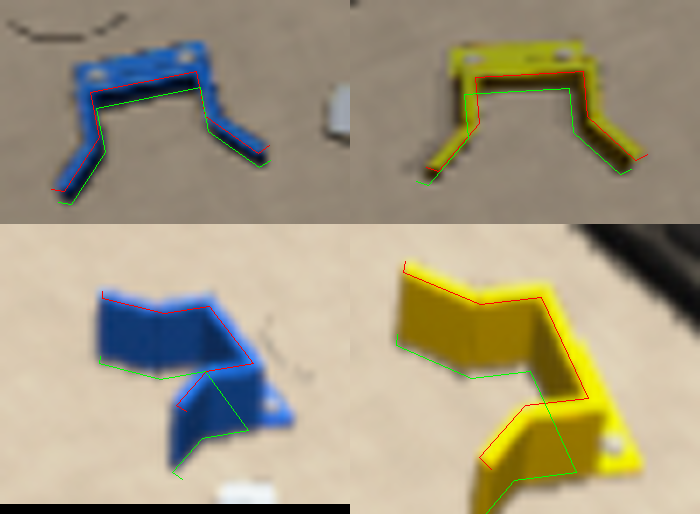

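Measurements agree with the given sizes: the caps triangulate to 94 and 89 mm high, the disc is flush, and the dock outlines overlay well. The ink bottle goes first, so that it is out of the glue stick's way. I'll push with the fingers nearly shut, forming a notch, and the tips tilted forward.

```bash
cat >> h.py <<'E'
Z=.008;TILT=np.deg2rad(15)
DOCK=dict(ink=np.array([.6251,.1010,.20]),glue=np.array([.6422,-.1627,.075]))
def dockpt(n,x,y=0):
    q=DOCK[n];return q[:2]+x*np.array([np.cos(q[2]),np.sin(q[2])])+y*np.array([-np.sin(q[2]),np.cos(q[2])])
def rot(p,s):
    p=np.r_[p,0];z=np.cos(TILT)*np.array([0,0,-1])+np.sin(TILT)*p;y=s*np.array([-p[1],p[0],0])
    return Ro.from_matrix(np.c_[np.cross(y,z),y,z]).as_rotvec()
def pick(a,p):
    "orientation needing least wrist travel at approach point"
    q0=np.array(bot.current_joints());best=None
    for s in(1,-1):
        q=bot.inverse_kinematics([*a,.17],rot(p,s))
        if q is not None and (best is None or abs(q-q0).max()<best[0]): best=(abs(q-q0).max(),rot(p,s),np.round(q,2))
    return best
def push(a,b,r,extra=0,v=.05):
    "push an item of radius r standing at a to b"
    p=(b-a)/np.linalg.norm(b-a);off=.0097+np.sqrt(r*r-.0055**2)
    s=a-p*(off+.010);e=b-p*(off-extra);k=pick(s,p);print("pick",k)
    bot.goto([*s,.17],k[1]);bot.line_to([*s,Z],max_speed=.12)
    print("down",bot.current_ee_pos(),bot.current_contact_force())
    bot.line_to([*e,Z],max_speed=v)
    print("end",bot.current_ee_pos(),bot.current_contact_force(),bot.current_clock());return p
def retract(p):
    x=np.array(bot.current_ee_pos());x[:2]-=.015*p;bot.line_to(x,max_speed=.05)
    x[2]=.17;bot.line_to(x,max_speed=.15)
E
python3 - <<'E'
from h import *
bot.set_gripper(.12)
a=np.array([.459,-.151]);b=dockpt("ink",-.06)
p=push(a,b,.015);retract(p)
print(bot.current_clock())
cv2.imwrite("pics/t1.png",cv2.resize(np.vstack([bot.read_camera("top")["pixels"][130:260,200:360],bot.read_camera("side")["pixels"][130:260,190:350]]),None,fx=2.3,fy=2.3,interpolation=cv2.INTER_CUBIC))
E
```

```text
pick (np.float64(1.8345127130269643), array([-2.50148344, -1.62197803, -0.32932654]), array([-0.81, -0.03,  1.9 ,  0.25,  1.37, -0.45]))
down [ 0.44577961 -0.18221816  0.00867758] [0.12140397 0.25329874 0.0488911 ]
end [0.55665364 0.06744564 0.00799763] [-0.08694749 -0.51903385 -1.10322274] 11.375
13.0583
```

View pics/t1.png

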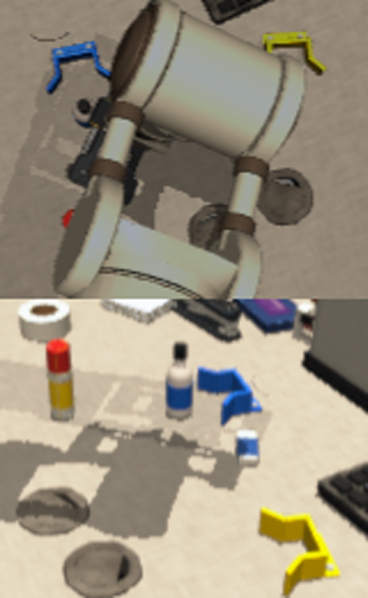

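The bottle is upright just in front of the blue dock, with its base at about (268,179) in the side view. The glue stick has not moved. I'll measure the bottle and push it home.

```bash
cat >> h.py <<'E'
def home(n,a,r):
    p=push(a,dockpt(n,.015-r),r,extra=-.004)
    for i in range(8):
        x=np.array(bot.current_ee_pos());x[:2]+=.0015*p;x[2]=Z;bot.line_to(x,max_speed=.02);bot.hold(.15)
        F=np.array(bot.current_contact_force());print(i,np.round(x,4),np.round(F,2))
        if -F[:2]@p>3: break
    retract(p)
E
python3 - <<'E'
from h import *
ct,cs=bot.read_camera("top"),bot.read_camera("side")
X=tri(ct,(236.2,175.8),cs,(268.4,150.6));B=onplane(cs,(268,178.8),0);print(X,B,dockpt("ink",-.06))
a=(X[0][:2]+B[:2]+dockpt("ink",-.06))/3
if np.linalg.norm(X[0][:2]-dockpt("ink",-.06))<.012 and abs(X[0][2]-.088)<.01:
    home("ink",a,.015)
    x=np.array(bot.current_ee_pos());x[0]-=.15;x[2]=.2;bot.line_to(x,max_speed=.25)
    print(bot.current_clock())
    cv2.imwrite("pics/t2.png",cv2.resize(np.vstack([bot.read_camera("top")["pixels"][130:260,200:360],bot.read_camera("side")["pixels"][130:260,190:350]]),None,fx=2.3,fy=2.3,interpolation=cv2.INTER_CUBIC))
E
```

```text
(array([0.5657635 , 0.08767258, 0.08755961]), np.float64(0.15663593158941946), np.float64(0.2013829477764904)) [0.56719135 0.09066515 0.        ] [0.56629601 0.08907984]
pick (np.float64(1.1543159693881437), array([-3.07386523, -0.30753006, -0.40468203]), array([-0.12, -0.11,  1.98,  0.1 ,  1.02,  1.21]))
down [0.53415425 0.08240405 0.00879962] [ 0.72830168 -0.21697172 -0.36797056]
end [0.5977708  0.09550283 0.00795658] [-0.98555793 -0.17050759  0.08185604] 17.2917
0 [0.5992 0.0958 0.008 ] [-1.17  0.44 -0.  ]
1 [0.6007 0.0961 0.008 ] [-0.07 -0.49 -0.11]
2 [0.6022 0.0964 0.008 ] [-3.3  -0.86  2.2 ]
20.95
```

```bash
ls -la pics/t2.png
```

```text
-rw-r--r-- 1 agent agent 247453 Nov 28 23:28 pics/t2.png
```

View t2.

View pics/t2.png

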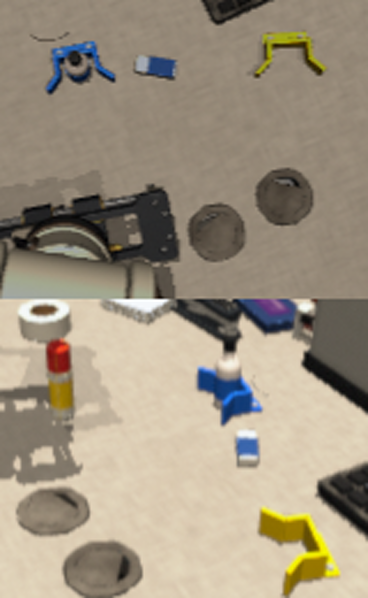

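The bottle is in the blue dock, with its cap at (231.5,156) in the top view. I'll check its position numerically and push the glue stick to in front of the yellow dock.

Run:
```python
from h import *
ct,cs=bot.read_camera("top"),bot.read_camera("side")
print("ink",tri(ct,(231.5,155.8),cs,(290.2,146.2)),"want",dockpt("ink",0))
p=push(np.array([.431,.0965]),dockpt("glue",-.06),.0135);retract(p)
print(bot.current_clock())
ct,cs=bot.read_camera("top"),bot.read_camera("side")
def red(c):
    h=cv2.cvtColor(c["pixels"],cv2.COLOR_BGR2HSV);e=proj(c,[*dockpt("glue",-.06),.08])[0]
    m=(((h[...,0]<6)|(h[...,0]>174))&(h[...,1]>150)&(h[...,2]>60)).astype(np.uint8)
    n,l,s,ce=cv2.connectedComponentsWithStats(m);return [(np.round(ce[i],1),s[i]) for i in range(1,n) if s[i][4]>15 and np.linalg.norm(ce[i]-e)<40],e
print(red(ct),red(cs))
cv2.imwrite("pics/t3.png",cv2.resize(np.vstack([ct["pixels"][130:260,200:360],cs["pixels"][130:260,210:370]]),None,fx=2.3,fy=2.3,interpolation=cv2.INTER_CUBIC))
```

```text
ink (array([0.62157077, 0.10093167, 0.08979635]), np.float64(0.8104345958520961), np.float64(1.0264326550880039)) want [0.6251 0.101 ]
pick (np.float64(1.4604133729179418), array([ 1.45757816,  2.51734019, -0.1918938 ]), array([ 0.2 , -0.21,  2.07, -0.27,  1.21, -0.24]))
down [0.41574048 0.1244323  0.00868033] [ 0.20119259 -0.50029479  0.09606141]
end [ 0.57136502 -0.14804129  0.00798343] [-0.58644536 -0.5512881   0.31510477] 30.3917
32.075
([], array([330.73303638, 170.9010271 ])) ([(array([291.7, 218.3]), array([286, 210,  13,  18, 203], dtype=int32))], array([292.20687798, 217.3525054 ]))
```

View pics/t3.png

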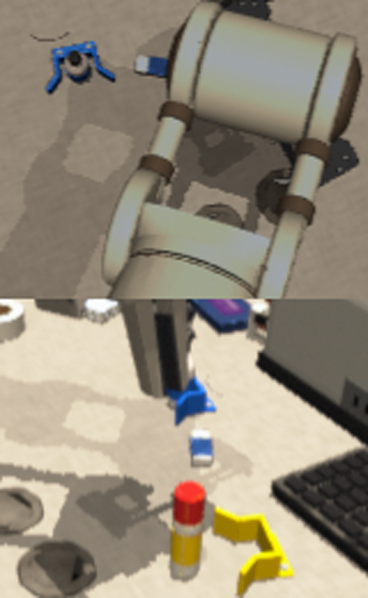

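The glue stick is upright in front of the yellow dock. Its cap is within 1 px of the predicted position in the side view, and the arm hides it in the top view. I'll push it home.

Run:
```python
from h import *
cs=bot.read_camera("side");B=onplane(cs,(290.2,248.8),0);a=dockpt("glue",-.06);print(B,a)
if np.linalg.norm(B[:2]-a)<.012:
    home("glue",a,.0135)
    x=np.array(bot.current_ee_pos());x[0]-=.2;x[1]+=.1;x[2]=.2;bot.line_to(x,max_speed=.25)
    print(bot.current_clock())
    ct,cs=bot.read_camera("top"),bot.read_camera("side")
    cv2.imwrite("pics/top4.png",ct["pixels"]);cv2.imwrite("pics/side4.png",cs["pixels"])
    R=lambda im,s:cv2.resize(im,None,fx=s,fy=s,interpolation=cv2.INTER_CUBIC)
    g=[R(ct["pixels"][140:175,212:262],7),R(ct["pixels"][140:175,300:350],7),R(cs["pixels"][140:190,265:315],7)[:340],R(cs["pixels"][205:255,295:345],7)[:340]]
    cv2.imwrite("pics/f4.png",np.vstack([np.hstack(g[:2]),np.hstack(g[2:])]))
```

```text
[ 0.58188993 -0.17266344  0.        ] [ 0.58236867 -0.16719578]
pick (np.float64(1.5273430089867603), array([-0.10797256,  2.87791858,  0.01421486]), array([-0.6 ,  0.01,  1.87,  0.19,  1.06, -2.32]))
down [ 0.55107609 -0.17002221  0.00886556] [ 0.70277676 -0.08987268 -0.07919634]
end [ 0.61751509 -0.16454845  0.00795686] [ 0.30373355  0.0304222  -0.45333978] 36.5917
0 [ 0.619  -0.1644  0.008 ] [-0.32 -0.4  -0.43]
1 [ 0.6205 -0.1644  0.008 ] [-0.01 -0.41  0.18]
2 [ 0.622  -0.1643  0.008 ] [-2.08 -0.44  1.13]
3 [ 0.6232 -0.164   0.008 ] [-4.98 -0.2   4.36]
40.95
```

View pics/f4.png

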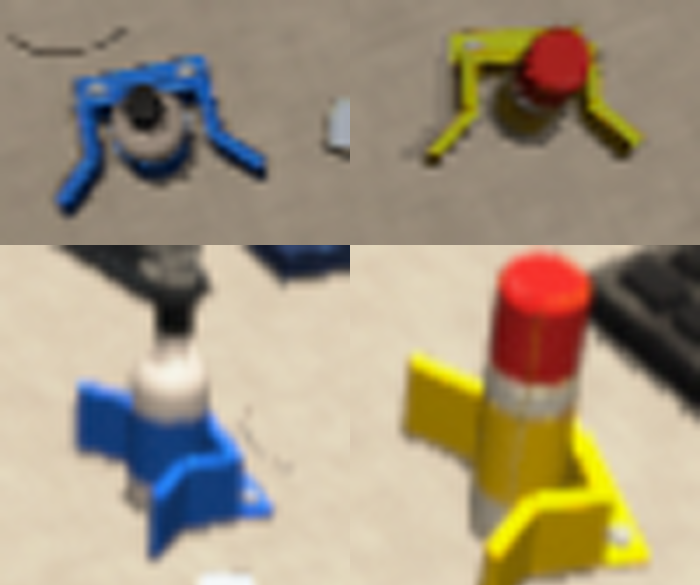

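Run:
```python
from h import *
ct,cs=bot.read_camera("top"),bot.read_camera("side")
f=lambda u,v,x,y:((u+.5)/7-.5+x,(v+.5)/7-.5+y)
print("glue",tri(ct,f(557,60,300,140),cs,f(545,280-245,295-50,205)),dockpt("glue",.0015))
print("ink",tri(ct,f(143,104,212,140),cs,f(175,292-245,265,140)),dockpt("ink",0))
for n,c0,c1,r,H in(("glue",(300,140),(245,205),.0135,.091),("ink",(212,140),(265,140),.015,.088)):
    h=dockpt(n,.015-r);q=lambda c,z,o:np.round((proj(c,[*h,z])[0]-o+.5)*7-.5)
    print(n,"expected in pic, top view z=0,H:",q(ct,0,c0),q(ct,H,c0),"side:",q(cs,0,c1)+[0,245],q(cs,H,c1)+[0,245])
```

```text
glue (array([ 0.61518549, -0.26716078,  0.17911237]), np.float64(2.9120476375836537), np.float64(5.589908395169816)) [ 0.64369578 -0.16258761]
ink (array([0.62264992, 0.09977266, 0.09070104]), np.float64(0.10265084326376638), np.float64(0.13048241095793287)) [0.6251 0.101 ]
glue expected in pic, top view z=0,H: [169. 108.] [209.  57.] side: [517. 516.] [549. 280.]
ink expected in pic, top view z=0,H: [155. 146.] [140. 100.] side: [169. 497.] [182. 296.]
```

The glue stick matches its expected home pose within about 0.5 px and is upright. The bottle's cap reads about 2.5 mm short of home, so I'll nudge it once more gently.

Run:
```python
from h import *
home("ink",dockpt("ink",-.006),.015)
x=np.array(bot.current_ee_pos());x[0]-=.2;x[1]-=.1;x[2]=.2;bot.line_to(x,max_speed=.25)
print(bot.current_clock())
ct,cs=bot.read_camera("top"),bot.read_camera("side")
R=lambda im,s:cv2.resize(im,None,fx=s,fy=s,interpolation=cv2.INTER_CUBIC)
g=[R(ct["pixels"][140:175,212:262],7),R(ct["pixels"][140:175,300:350],7),R(cs["pixels"][140:190,265:315],7)[:340],R(cs["pixels"][205:255,295:345],7)[:340]]
cv2.imwrite("pics/f5.png",np.vstack([np.hstack(g[:2]),np.hstack(g[2:])]))
o=cv2.imread("pics/top0.png").astype(int)
d=abs(o-ct["pixels"]).max(2);print("eraser diff",d[150:168,254:282].max(),"left things",d[80:250,120:190].max(),"slip",d[148:186,362:406].max())
```

```text
pick (np.float64(0.581081245826178), array([-0.28760608,  2.86646752,  0.03786406]), array([-0.09,  0.04,  1.84,  0.09,  1.01, -1.89]))
down [0.58703092 0.09305378 0.00891256] [ 0.01641245  0.16500209 -0.13712774]
end [0.59852093 0.0955751  0.00822723] [ 0.28129834 -0.22660733 -0.11413273] 43.9917
0 [0.6    0.0959 0.008 ] [-0.91  0.2  -0.44]
1 [0.6013 0.0962 0.008 ] [-0.8   0.59  0.82]
2 [0.6026 0.0965 0.008 ] [-4.43 -1.02  1.82]
47.95
eraser diff 6 left things 6 slip 7
```

View pics/f5.png

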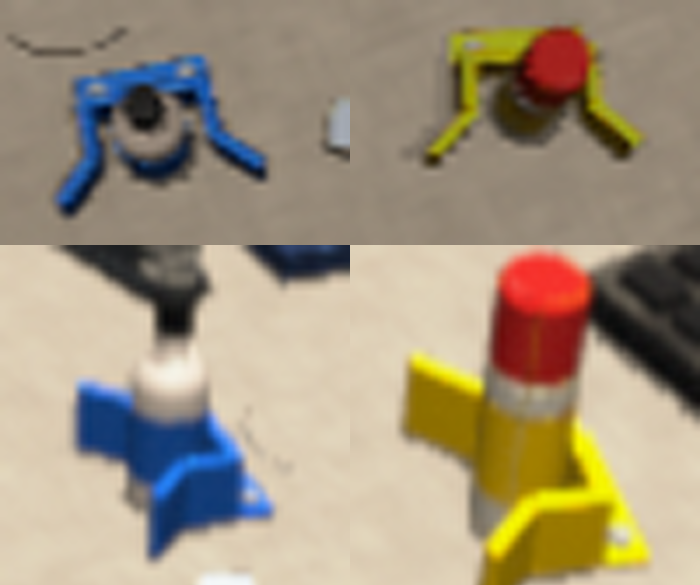

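The bottle didn't move and met firm resistance at the same spot, so it is against the back wall. Both items are upright and home, and the eraser, slip block and left-side area look unchanged.

```bash
python3 -c "
from workcell import bot
print(bot.job_done())"
```

```text
the job is handed in; nothing more can be done
None
```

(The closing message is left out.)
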